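# Rock a tight dental cast out of its die tray and hold it clear

## Task

The tan quadrant cast with four teeth is stuck fast in the blue die tray and will not come out by a straight pull: grip the stone, rock it side to side (across the row of teeth), to one side and then the other, until both orange shoes have let go, and lift it out. Finish while still holding it in the gripper, still and upright straight above the tray, its underside about 2 to 3 cm clear of the tray's rim. Leave the other things on the bench where they are.

Things in the scene. Friction and masses are not known exactly. Their poses are not given: they have to be found in the camera images.
- cast: the part to free: tan stone quadrant cast, four pale teeth on top, on a grey locating block; 52 long (x, along the teeth), 76 high, about 160 g. Origin: centre of underside; y across. z 0-10 round keel 10 wide (axis along x at z 5); z 10-27 block 24 wide; z 27-35 neck 19 wide; z 35-66 stone plinth 24 wide; z 66-76 teeth. Starts seated, axes along the tray's, origin 6 above the tray's
- cast_grip (a point): point in the middle of the stone plinth, 52 above the cast's origin, same axes. Grip here firmly (about 35 N) with the fingers closing along y on the plinth's two flat parallel sides, 24 apart; plinth runs 17 below and 14 above this point, and is wholly above the tray's rim
- tray: blue die tray fixed on the bench, 72 (x, along the teeth) x 84 (y), rim 40 high; origin: centre of its underside. Pocket 54.5 long, floor 6 thick. On each long side an orange shoe's 3 thick lip (z 35.5-38.5) reaches 2.2 over the block into the neck's groove: a straight pull is stopped after 2.5 of rise. With both shoes pushed back the cast lifts straight out
- tray_pivot (a point): the line about which the cast rocks: 11 above the tray's origin, on the keel's axis, same axes as the tray. The keel sits in a slot along x, 11.5 wide and 6 deep, so the cast can rock about x but not slide. Leaning it 0.15 to 0.2 rad about x to one side makes its neck push that side's shoe back
- shoe_left (a joint): orange shoe on the tray's +y side: how far it is pushed outwards, 0 (holding the cast) to 0.006 m; lets go beyond 0.0022; pushed by about 6 N, it stays where it is left
- shoe_right (a joint): the same for the shoe on the tray's -y side, growing outwards (towards -y)
- arch_model: bystander: full-arch tan stone model, 56 x 62 x 32, loose; origin under its centre
- denture: bystander: full-arch model with pink gums on a pale blue base, 56 x 62 x 32, loose; origin under its centre
- shade_guide: bystander: white shade-guide disc, 145 across with its tooth-coloured tabs, 11 high, loose; origin under its centre
- wax_case: bystander: dark open case with red wax, 85 x 55 x 18, loose; origin under its centre
- dropper: bystander: white dropper bottle, 36 across, 90 high, loose; origin under its centre
- bowl: bystander: green mixing bowl, 110 across, 50 high, loose; origin under its centre
- carver: bystander: slim steel wax carver with a black handle, 170 long, 10 thick, lying flat, loose; origin under its middle
Things that resemble listed ones, but are neither listed nor needed, are in the scene too. What is shaped like the cast but purple is not meant.

How it is judged (in metres and radians):
On the way, in this order (a step that is already met when the one before it is completed fails the run):
1. the cast, still seated in the tray, is leaned to one side so that this side's shoe is pushed back (z of cast in the frame of tray below 0.016 m and angle between cast's own z axis and vertical above 0.06 rad and value of joint any of shoe_left, shoe_right above 0.0024 m), for 0.05 s.
2. the cast, still seated in the tray, is leaned to the other side so that both shoes are now pushed back (z of cast in the frame of tray below 0.016 m and angle between cast's own z axis and vertical above 0.06 rad and value of joint each of shoe_left, shoe_right above 0.0024 m), for 0.05 s.
At the end, for the whole second after the job is handed in: The cast is held in the fingers (over 1 N), touching the tray nowhere, its underside 5 to 50 mm above the tray's rim, within 30 mm of straight above the tray's centre, upright within 0.2 rad and still (under 20 mm/s); both shoes are pushed back more than 2.4 mm (z of cast in the frame of tray between 0.045 and 0.09 m and horizontal distance between cast and tray below 0.03 m and angle between cast's own z axis and vertical below 0.2 rad and contact force between the fingers and cast above 1 N and contact force between cast and tray below 0.1 N and linear speed of cast below 0.02 m/s and value of joint each of shoe_left, shoe_right above 0.0024 m); the arm keeps its last pose, push and grip.
It fails at once if one of the bystanding things is moved more than 25 mm (distance of any of arch_model, denture, shade_guide, wax_case, dropper, bowl, carver from where it was at the start of the episode above 0.025 m).
It also fails if it takes over 38 s, if anything falls off the work surface, if the arm or the gripper's body presses on something with over 40 N, if the wrist force passes 120 N, or if a joint passes its speed limit or range.

## Robot

A 7-joint arm with a two-finger parallel gripper is mounted at the origin on the work surface. World frame = base frame: x ahead of the robot, y to its left, z up, the work surface at z = 0. Lengths are in mm, angles in rad, forces in N, time in s.
With the tool pointing down it reaches from about 400 to 850 mm from the base axis. Payload 4.4 kg.
Tool frame: the origin (TCP) lies at the very end of the fingers, on their centre line; the grasp point (between the pads) lies 19 mm behind it; z points along the fingers, y is the direction in which the jaws open and shut (so a half turn about z gives the same grasp; the last joint's range is limited). The gripper opens to 94 mm and grips with 3 to 60 N. Pads are 16 mm wide; open, the fingers measure 119 mm over their backs; the gripper's body (75 mm by 177 mm) begins 78 mm behind the grasp point.
Start: joints at [1.172, 0.628, 0.038, 1.517, -0.027, 0.996, -0.02], TCP at [212.378, -614.34, 205.478] pointing down, gripper open.
Joint ranges: [-3.06, 3.06], [-0.37, 2.12], [-1.25, 1.32], [0.18, 2.47], [-1.1, 4.24], [0.23, 1.98], [-2.94, 2.94]. Speed limits (rad/s): [2.57, 2.57, 3.14, 3.14, 3.14, 3.14, 3.14].

## Interface

Orientations are given as a unit quaternion [w, x, y, z].
In Python, from workcell import readout, vision, job gives the robot as it stands.
- The arm moves only by the tool send_rows, never from a script. Its argument "plan" is a list of rows, each a list of 7 numbers: the turn, a rotation vector about the world's x, y, z in degrees, then the shift along the world's x, y, z in m, then the opening, from 0 (shut) to 1 (fully open). In form: [[rx, ry, rz, x, y, z, grip], ...]. A call has 1 to 12 rows; each row is the pose to reach, as a shift and turn from the pose commanded when the call began; what a row does not reach only later rows make up. A row lasts 1/12 s, in which the tool goes at most 41.7 mm and 7.16 degrees, less where a joint would pass 70% of its speed; a pose out of reach is approached as far as the arm can. A call with a gripper value outside its range is refused whole. The fingers move at their own pace and stop on an object; "force" is the grip in N (left out, the last holds). Time passes only in rows, so rows that repeat a pose let the fingers close. It gives the time, the measured TCP pose, the force and the opening at its end, in the units of the state.
- readout.observe(): the state, without advancing time (a new reading comes with each control period).
- vision.grab_frame(name): name is "scene" or "top" or "wrist"; returns a dict with "color" (480x640x3 uint8, red, green, blue), "range_z" (480x640 float32, mm along the optical axis (not along the pixel's ray), 0 where there is no reading), "intrinsics" (3x3 intrinsics, pixels), "R" (3x3) and "t" (3): a world point X has camera coordinates R X + t. Camera axes: x right, y down, z forward; pixel columns grow to the right and rows downward; lengths in mm; the calibration is good to about 2 mm. A picture is of the moment at which its call begins.
- job.sign_off(): hands the job in, once; it reports no verdict.
Trained networks look in the newest picture that a camera, given by its name, has taken for a name from the list of things; names that differ only in an ending like _2 or _b are one class to them, and where a whole thing is asked for, a point or a joint stands for the part that bears it (a point fixed in the world has none). Each returns a list of dicts, best first, with "p" (0 to 1); they miss things now and then, are a little off and sometimes report something else, mostly with a low value. They report only what shows in the picture. A call takes as long as a camera call. They do not tell look-alikes from the thing itself.
- vision.recognise(target, camera): "xy" ([column, row] in pixels, amid what is visible of it).
- vision.trace(target, camera): "mask" (480x640 bool, what is visible of it) and "xy" ([column, row] in pixels, amid what is visible of it).
The state is a dict: "clock": time; "q": joint angles; "dq": joint speeds; "joint_torque": joint torques, N m; "tool_pos": TCP position; "orientation": TCP orientation; "ft_force": force on the tool from outside, world axes, zero at the start; "torque": the same for the moment, N m; "opening": finger opening in mm.
Only numpy, scipy, OpenCV 4.12 (cv2) and the standard library are available. Lean on these libraries where they do the work, as an engineer would, in place of code of your own. Each camera call takes 0.05 s, during which the arm holds its last target. There are 200 camera calls.

## Working session

There is one attempt and no reset: what is moved stays moved. The work goes in short steps, Python scripts to look and compute and a tool call to move; the robot and the scene stay as the last step left them, time stands still between calls to the robot, and variables do not carry over. Pictures are saved under pics/ and viewed, about 8 in all and at most 12, crops included, and the job is handed in when it is done.

Besides the shell and the picture viewer there is one more tool, called after "Emit:" as a command line: name --pt "numbers of a row" for each row, then --argument value for the rest. send_rows: Moves the arm, as the interface text tells. Its arguments: {"type":"object","properties":{"plan":{"type":"array"},"force":{"type":"number"}},"required":["plan"]}

```bash
mkdir -p pics; python3 - <<'E'
from workcell import readout, vision
import cv2,numpy as np
s=readout.observe();print({k:np.round(v,3).tolist() for k,v in s.items()})
ims=[]
for n in("scene","top"):
    f=vision.grab_frame(n);np.savez(n+".npz",**f)
    cv2.imwrite(f"pics/{n}.png",f["color"][:,:,::-1])
    for t in("cast","tray"):
        for d in vision.recognise(t,n):
            c,r=map(int,d["xy"]);z=np.median(f["range_z"][r-2:r+3,c-2:c+3])
            X=f["R"].T@(z*np.linalg.inv(f["intrinsics"])@[c,r,1]-f["t"]);print(n,t,d["xy"],round(d["p"],2),X.round())
E
```

```text
{'clock': 0.0, 'q': [1.172, 0.629, 0.038, 1.518, -0.027, 0.996, -0.02], 'dq': [0.002, -0.0, 0.002, -0.0, 0.001, -0.0, -0.001], 'joint_torque': [0.0, -54.972, 1.144, -18.663, -0.052, 0.024, 0.0], 'tool_pos': [212.182, -613.707, 204.578], 'orientation': [-0.001, 0.986, 0.166, -0.0], 'ft_force': [0.396, -0.179, 0.221], 'torque': [0.017, 0.013, 0.019], 'opening': 93.968}
scene cast [273.1, 268.5] 0.75 [549. -71.  53.]
scene cast [306.4, 231.5] 0.56 [535.  41.  72.]
scene cast [224.5, 377.3] 0.52 [ 662. -297.   25.]
scene cast [304.1, 244.7] 0.44 [540.  28.  39.]
scene tray [304.4, 244.4] 0.89 [540.  28.  39.]
top cast [328.7, 253.4] 0.65 [519.  41.  78.]
top cast [367.9, 248.2] 0.52 [535. -59.  68.]
top cast [335.7, 248.7] 0.46 [537.  23.  37.]
top cast [332.1, 256.3] 0.2 [515.  30.  42.]
top tray [321.7, 254.4] 0.78 [520.  59.  39.]
top tray [452.4, 209.2] 0.65 [ 651. -291.   23.]
```

```bash
python3 -c "
import cv2,numpy as np
a=cv2.imread('pics/scene.png');b=cv2.imread('pics/top.png')
cv2.imwrite('pics/both.png',cv2.resize(np.vstack([a,b]),(400*1,600)))"
```

```text
(no output)
```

View pics/top.png

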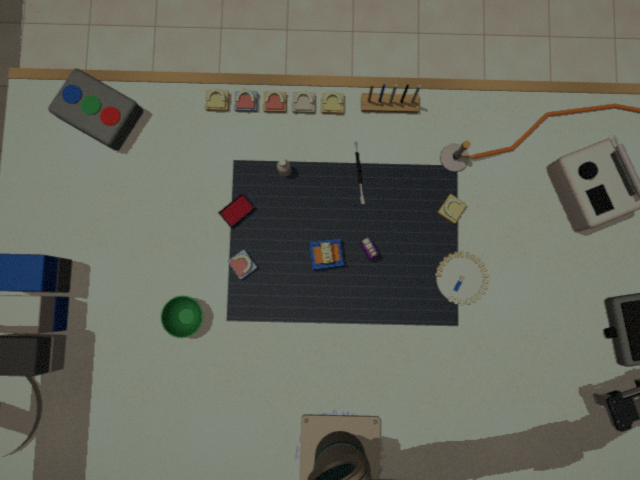

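The top view shows the blue tray with the cast at about (327,254) and the purple look-alike standing alone at (370,249). The tan one in the tray is the one meant. I'll confirm that in a crop and fit the tray.

```bash
cat > h.py <<'E'
import numpy as np,cv2
def cloud(f):
    v,u=np.mgrid[:480,:640];z=f["range_z"]
    P=np.stack([u*z,v*z,z],-1).reshape(-1,3)@np.linalg.inv(f["intrinsics"]).T if 0 else (np.stack([u,v,np.ones_like(u)],-1)@np.linalg.inv(f["intrinsics"]).T)*z[...,None]
    return (P-f["t"])@f["R"]
def fit(f,c,tag,rad=75):
    P=cloud(f);h=cv2.cvtColor(f["color"],cv2.COLOR_RGB2HSV).astype(int);ok=f["range_z"]>0
    near=ok&(np.hypot(P[...,0]-c[0],P[...,1]-c[1])<rad)
    H,S,V=h[...,0],h[...,1],h[...,2]
    rim=near&(P[...,2]>34)&(P[...,2]<45)
    top=near&(P[...,2]>60)
    for n,m in(("blue rim",rim&(H>95)&(H<125)&(S>100)),("rim all",rim),("top",top)):
        q=P[m]
        if len(q)>8:
            r=cv2.minAreaRect(q[:,:2].astype(np.float32));print(tag,n,len(q),"z",np.percentile(q[:,2],[5,50,95]).round(1),"rect",np.round(r[0],1),np.round(r[1],1),round(r[2],1))
E
python3 - <<'E'
from h import *
for n in("scene","top"):
    f=dict(np.load(n+".npz"));fit(f,(528,40),n,62)
a=cv2.imread('pics/scene.png')[190:310,220:380];b=cv2.imread('pics/top.png')[210:300,280:400]
cv2.imwrite('pics/crop.png',np.hstack([cv2.resize(a,(400,300)),cv2.resize(b,(400,300))]))
E
```

```text
scene blue rim 275 z [34.4 38.7 42.6] rect [524.1  47.4] [74.2 85.1] 8.9
scene rim all 541 z [34.7 38.8 42.9] rect [524.1  47.4] [74.2 85.1] 8.9
scene top 263 z [61.5 73.4 82.5] rect [522.7  48.3] [55.2 28.9] 9.6
top blue rim 255 z [34.7 38.  43.7] rect [521.8  43.9] [72.4 82.5] 9.2
top rim all 502 z [34.7 38.  43.3] rect [521.8  43.9] [72.4 82.5] 9.2
top top 190 z [67.6 74.1 82.7] rect [521.7  44.6] [52. 24.] 9.3
```

View pics/crop.png

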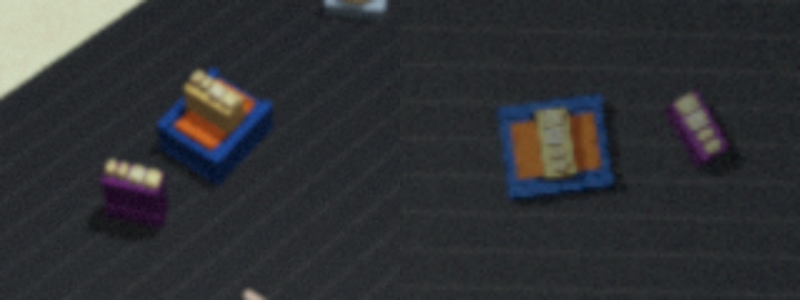

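The fits agree with the given sizes. The rim measures about 73x84 at z≈39, and the stone top 52x24 at z≈80. Tray centre is about (522,45.5) with a yaw of +9.2°. The purple piece stands free, about 105 mm towards -y. The jaw turn needed is about -9.9°. I'm setting out.

Emit:
send_rows --pt "0 0 -0.5 0.008 0.016 0 0.7" --pt "0 0 -1 0.02 0.045 0 0.7" --pt "0 0 -2 0.036 0.08 0 0.7" --pt "0 0 -3 0.052 0.115 0 0.7" --pt "0 0 -4 0.068 0.15 0 0.7" --pt "0 0 -5 0.084 0.185 0 0.7" --pt "0 0 -6 0.1 0.22 0 0.7" --pt "0 0 -7 0.116 0.255 0 0.7" --pt "0 0 -8 0.132 0.29 0 0.7" --pt "0 0 -9 0.146 0.32 0 0.7" --pt "0 0 -9.9 0.155 0.34 0 0.7" --pt "0 0 -9.9 0.16 0.35 0 0.7"

```text
clock: 1.3
tool_pos: [373.8, -260.8, 205.7]
orientation: [-0.001, 0.997, 0.082, 0.0]
ft_force: [-0.6, 0.1, 0.6]
opening: 65.7
```

Emit:
send_rows --pt "0 0 0 0.008 0.016 0 0.6" --pt "0 0 0 0.02 0.045 0 0.6" --pt "0 0 0 0.036 0.08 0 0.6" --pt "0 0 0 0.052 0.115 0 0.6" --pt "0 0 0 0.068 0.15 0 0.6" --pt "0 0 0 0.084 0.185 0 0.6" --pt "0 0 0 0.1 0.22 0 0.6" --pt "0 0 0 0.116 0.25 0 0.6" --pt "0 0 0 0.132 0.28 0 0.6" --pt "0 0 0 0.143 0.3 0 0.6" --pt "0 0 0 0.15 0.31 0 0.6" --pt "0 0 0 0.15 0.31 0 0.6"

```text
clock: 2.3
tool_pos: [523.6, 48.3, 205.4]
orientation: [-0.001, 0.997, 0.082, 0.001]
ft_force: [-0.1, 0.4, -0.0]
opening: 56.3
```

```bash
cat > look.py <<'E'
import sys
from workcell import readout, vision
from h import *
s=readout.observe();print({k:np.round(s[k],3).tolist() for k in("clock","tool_pos","orientation","ft_force","torque","opening")})
for n in sys.argv[2:]:
    f=vision.grab_frame(n);fit(f,(522,45.5),n,60);cv2.imwrite(f"pics/{sys.argv[1]}_{n}.png",f["color"][:,:,::-1])
E
python3 look.py a wrist
```

```text
{'clock': 2.3, 'tool_pos': [523.576, 48.325, 205.36], 'orientation': [-0.001, 0.997, 0.082, 0.001], 'ft_force': [-0.114, 0.375, -0.034], 'torque': [0.002, 0.009, -0.044], 'opening': 56.297}
wrist blue rim 2429 z [35.5 40.4 42.4] rect [522.3  47.2] [72.3 83.1] 9.3
wrist rim all 4376 z [35.7 40.2 42.6] rect [522.3  47.2] [72.3 83.2] 9.2
wrist top 80546 z [244.4 327.5 341.4] rect [527.  46.] [ 61.2 109.9] 9.4
```

View pics/a_wrist.png

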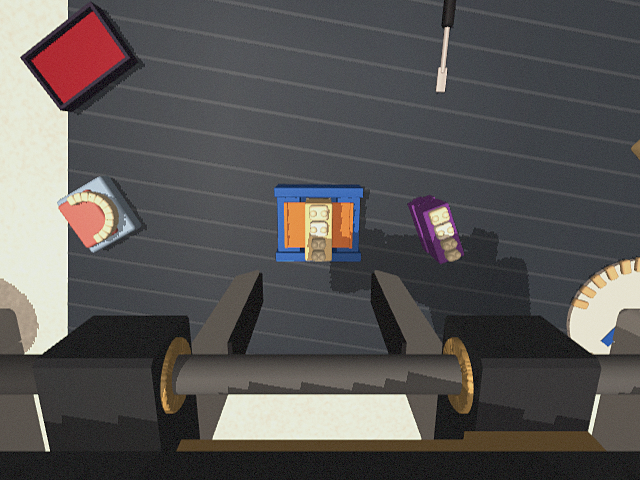

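The wrist view shows the tan cast in the blue tray at (319,225), square with the jaws. The tray rim fits at (522.3,47.2), yaw 9.2°, so the correction is about -1 mm in x and y. Next I lower to TCP z≈46 mm, just above the shoes and rim, and grip.

Emit:
send_rows --pt "0 0 0 -0.001 -0.001 -0.015 0.6" --pt "0 0 0 -0.001 -0.001 -0.04 0.6" --pt "0 0 0 -0.001 -0.001 -0.065 0.6" --pt "0 0 0 -0.001 -0.001 -0.09 0.6" --pt "0 0 0 -0.001 -0.001 -0.11 0.6" --pt "0 0 0 -0.001 -0.001 -0.13 0.6" --pt "0 0 0 -0.001 -0.001 -0.142 0.6" --pt "0 0 0 -0.001 -0.001 -0.15 0.6" --pt "0 0 0 -0.001 -0.001 -0.155 0.6" --pt "0 0 0 -0.001 -0.001 -0.159 0.6" --pt "0 0 0 -0.001 -0.001 -0.159 0.5" --pt "0 0 0 -0.001 -0.001 -0.159 0.5"

```text
clock: 3.35
tool_pos: [521.7, 44.3, 47.0]
orientation: [0.0, 0.997, 0.08, 0.0]
ft_force: [0.2, 0.7, -0.5]
opening: 48.3
```

Emit:
send_rows --pt "0 0 0 0 0 0 0.4" --pt "0 0 0 0 0 0 0.32" --pt "0 0 0 0 0 0 0.28" --pt "0 0 0 0 0 0 0.24" --pt "0 0 0 0 0 0 0.2" --pt "0 0 0 0 0 0 0.1" --pt "0 0 0 0 0 0 0" --pt "0 0 0 0 0 0 0" --pt "0 0 0 0 0 0 0" --pt "0 0 0 0 0 0 0" --force 38

```text
clock: 4.18
tool_pos: [521.5, 45.8, 46.9]
orientation: [-0.001, 0.997, 0.08, 0.0]
ft_force: [-1.6, 3.6, 5.4]
opening: 23.9
```

```bash
python3 look.py b scene; python3 -c "
import cv2;a=cv2.imread('pics/b_scene.png')[170:310,230:400];cv2.imwrite('pics/b.png',cv2.resize(a,(680,560)))"
```

```text
{'clock': 4.183, 'tool_pos': [521.527, 45.821, 46.906], 'orientation': [-0.001, 0.997, 0.08, 0.0], 'ft_force': [-1.612, 3.596, 5.415], 'torque': [1.023, 0.372, -0.025], 'opening': 23.895}
scene blue rim 217 z [34.5 38.4 42.3] rect [523.3  47.3] [74.6 85. ] 8.9
scene rim all 447 z [34.6 38.6 42.7] rect [523.3  47.3] [74.6 85. ] 8.9
scene top 10654 z [161.4 445.  575.2] rect [518.2  43.8] [ 98.4 116.1] 8.4
```

View pics/b.png

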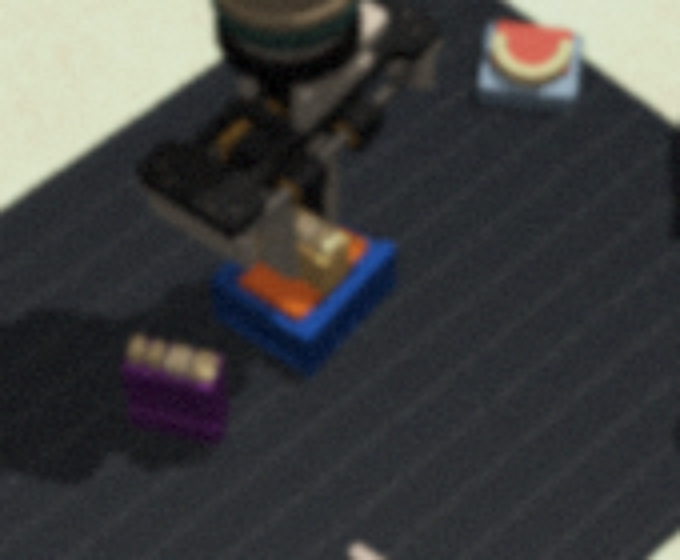

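Gripped: opening 23.9 mm, matching the 24 mm plinth. The picture shows the jaws on the stone at (310,250) with the tray and purple piece undisturbed. First I lean to the -y side, about the pivot at z=11.

Emit:
send_rows --pt "1.97 0.32 0 0.0002 -0.0012 0 0" --pt "3.95 0.64 0 0.0004 -0.0025 -0.0001 0" --pt "5.92 0.96 0 0.0006 -0.0037 -0.0002 0" --pt "7.9 1.28 0 0.0008 -0.0049 -0.0004 0" --pt "9.0 1.46 0 0.0009 -0.0056 -0.0005 0" --pt "9.87 1.6 0 0.001 -0.0062 -0.0006 0" --pt "10.36 1.68 0 0.001 -0.0065 -0.0006 0" --pt "10.36 1.68 0 0.001 -0.0065 -0.0006 0" --pt "10.36 1.68 0 0.001 -0.0065 -0.0006 0" --pt "10.36 1.68 0 0.001 -0.0065 -0.0006 0"

```text
clock: 5.07
tool_pos: [522.7, 39.4, 46.5]
orientation: [-0.092, 0.993, 0.08, -0.007]
ft_force: [-0.9, 4.1, 6.8]
opening: 23.7
```

```bash
python3 look.py c top wrist; python3 - <<'E'
import numpy as np
from scipy.spatial.transform import Rotation as R
from workcell import readout
o=readout.observe()["orientation"];z=R.from_quat(np.roll(o,-1)).apply([0,0,1]);print(z,np.arccos(-z[2]))
E
```

```text
{'clock': 5.067, 'tool_pos': [522.653, 39.377, 46.462], 'orientation': [-0.092, 0.993, 0.08, -0.007], 'ft_force': [-0.909, 4.095, 6.802], 'torque': [0.907, 0.18, 0.046], 'opening': 23.743}
top blue rim 115 z [35.  38.9 43. ] rect [491.6  40.3] [12.3 80.7] 9.7
top rim all 126 z [35.  38.9 43. ] rect [494.   39.6] [16.8 82.5] 8.4
top top 1917 z [187.7 280.2 498.9] rect [515.   41.8] [ 91.8 116.5] 16.8
wrist blue rim 4353 z [35.6 40.8 42.3] rect [522.   47.3] [72.5 84.1] 9.0
wrist rim all 8022 z [35.9 40.4 42.7] rect [522.   47.3] [72.5 84.1] 9.0
wrist top 68594 z [ 75.4 166.4 184.4] rect [526.5  42.4] [ 58.7 107.8] 9.2
[-0.02870366  0.18111466 -0.98304302] 0.18441865545543368
```

View pics/c_wrist.png

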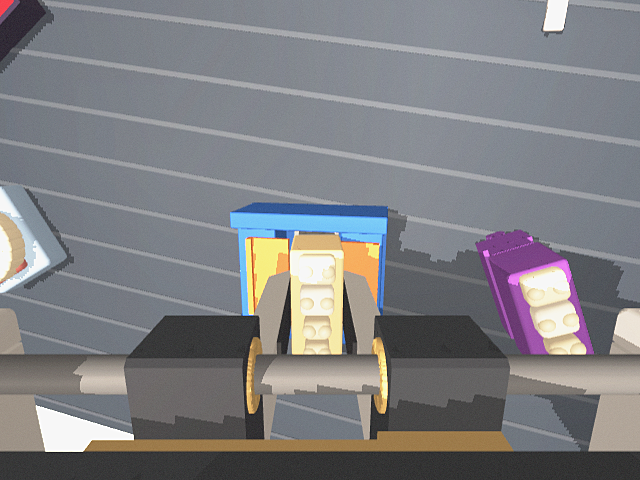

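The cast has leaned with the jaws (0.184 rad), and the tray did not move. I'll measure where the shoes are before leaning the other way.

```bash
cat > shoe.py <<'E'
from workcell import vision
from h import *
f=vision.grab_frame("wrist");P=cloud(f);h=cv2.cvtColor(f["color"],cv2.COLOR_RGB2HSV).astype(int)
a=np.radians(9.2);d=P[...,:2]-[522.1,47.2];x=d@[np.cos(a),np.sin(a)];y=d@[-np.sin(a),np.cos(a)]
og=(h[...,0]>5)&(h[...,0]<26)&(h[...,1]>150)&(P[...,2]>30)&(P[...,2]<44)&(abs(x)<30)
for s in(1,-1):
    for lo in(5,10,15,20):
        m=og&(s*y>0)&(x>lo)&(x<lo+5)&(abs(y)<42)
        if m.sum()>5:print("left" if s>0 else "right",lo,m.sum(),"|y| pct",np.percentile(s*y[m],[2,98]).round(1),"z",np.median(P[m][:,2]).round(1))
st=(x>18)&(x<24)&(abs(y)<36)&(P[...,2]<100)&(P[...,2]>5)
yy=y[st];
for b in range(-36,36,3):
    m=st&(y>=b)&(y<b+3)
    if m.sum():print(b,np.median(P[m][:,2]).round(1),np.median(f["color"][m],0).astype(int).tolist(),end="; ")
E
python3 shoe.py
```

```text
left 5 131 |y| pct [ 9.8 30.3] z 40.1
left 10 104 |y| pct [ 9.9 30.2] z 39.9
left 15 33 |y| pct [ 9.7 30.3] z 39.9
left 20 51 |y| pct [10.  31.8] z 40.0
right 5 287 |y| pct [21.1 38. ] z 40.1
right 10 308 |y| pct [20.7 37.9] z 40.0
right 15 228 |y| pct [20.1 33. ] z 39.9
right 20 106 |y| pct [19.4 37.9] z 40.0
-36 39.3 [243, 203, 133]; -33 39.3 [247, 194, 131]; -30 39.3 [247, 176, 97]; -27 39.3 [238, 175, 96]; -24 41.5 [247, 206, 167]; -21 76.5 [247, 234, 195]; -18 78.9 [247, 247, 247]; -15 79.1 [247, 247, 247]; -12 80.2 [247, 247, 247]; -9 80.5 [247, 247, 247]; -6 74.5 [247, 247, 241]; -3 74.1 [247, 247, 241]; 3 36.0 [240, 234, 219]; 6 36.7 [245, 237, 222]; 9 39.7 [248, 240, 132]; 12 39.4 [247, 236, 133]; 15 29.0 [86, 124, 131]; 18 37.3 [131, 204, 133]; 21 39.3 [247, 226, 132]; 24 39.0 [247, 225, 133]; 27 39.4 [242, 203, 132]; 30 41.3 [238, 203, 132]; 33 36.4 [117, 199, 247];
```

The left shoe's lip is still at |y|=9.8 mm, its original place. The right shoe's outer edge is now at about 38, against about 31 for the left, so it has been pushed out. Now I lean to the other side.

Emit:
send_rows --pt "-2.5 -0.4 0 -0.0002 0.0016 0.0003 0" --pt "-5.2 -0.84 0 -0.0005 0.0032 0.0005 0" --pt "-7.8 -1.26 0 -0.0008 0.0049 0.0006 0" --pt "-10.36 -1.68 0 -0.001 0.0065 0.0006 0" --pt "-12.33 -2.0 0 -0.0012 0.0077 0.0006 0" --pt "-14.31 -2.32 0 -0.0014 0.009 0.0005 0" --pt "-16.28 -2.64 0 -0.0016 0.0102 0.0004 0" --pt "-18.26 -2.96 0 -0.0018 0.0114 0.0002 0" --pt "-19.8 -3.2 0 -0.002 0.0124 0.0001 0" --pt "-20.8 -3.37 0 -0.0021 0.0131 0 0" --pt "-20.8 -3.37 0 -0.0021 0.0131 0 0" --pt "-20.8 -3.37 0 -0.0021 0.0131 0 0"

```text
clock: 6.22
tool_pos: [520.8, 52.0, 46.5]
orientation: [0.092, 0.992, 0.08, 0.008]
ft_force: [-0.9, 3.5, 7.1]
opening: 23.9
```

```bash
python3 look.py d wrist; python3 shoe.py
```

```text
{'clock': 6.217, 'tool_pos': [520.767, 52.049, 46.45], 'orientation': [0.092, 0.992, 0.08, 0.008], 'ft_force': [-0.931, 3.471, 7.145], 'torque': [0.646, 0.344, -0.102], 'opening': 23.914}
wrist blue rim 4069 z [35.6 41.  42.3] rect [522.2  47.1] [72.2 83.9] 9.1
wrist rim all 8019 z [36.  40.4 42.7] rect [522.1  47.1] [72.5 83.9] 9.1
wrist top 67675 z [ 75.3 166.8 184.6] rect [525.5  50.2] [ 58.6 107.3] 9.4
left 5 281 |y| pct [18.9 36.6] z 40.0
left 10 174 |y| pct [18.7 33.4] z 40.0
left 15 28 |y| pct [18.6 35.1] z 40.0
left 20 46 |y| pct [18.  36.5] z 40.0
right 5 345 |y| pct [15.9 38.3] z 40.0
right 10 237 |y| pct [15.7 38.6] z 40.2
right 15 37 |y| pct [15.5 36.3] z 40.2
right 20 59 |y| pct [15.8 38.5] z 40.3
-36 39.2 [237, 186, 123]; -33 39.3 [247, 215, 121]; -30 39.8 [247, 210, 122]; -27 39.3 [247, 206, 122]; -24 39.5 [247, 212, 121]; -21 35.7 [99, 143, 169]; -18 36.2 [152, 133, 136]; -15 13.6 [57, 115, 210]; -9 36.0 [228, 221, 201]; -3 73.9 [251, 249, 238]; 0 74.2 [247, 247, 245]; 3 80.2 [247, 247, 246]; 6 80.7 [247, 247, 247]; 9 79.4 [247, 247, 247]; 12 78.8 [247, 247, 247]; 15 78.7 [247, 244, 218]; 18 70.5 [247, 239, 219]; 21 39.9 [247, 234, 156]; 24 39.6 [247, 226, 127]; 27 39.4 [247, 221, 129]; 30 38.9 [247, 206, 131]; 33 39.9 [217, 208, 131];
```

The right lip is now at 15.6 (about 5.8 mm back), and the left shoe's outer edge went from about 31 to 36.5 (about 5 mm back). Both have let go. Next I stand the cast upright and lift it.

Emit:
send_rows --pt "2.0 0.32 0 0.0002 -0.0012 0.0002 0" --pt "4.0 0.64 0 0.0004 -0.0025 0.0004 0" --pt "6.0 0.96 0 0.0006 -0.0037 0.0005 0" --pt "8.0 1.28 0 0.0008 -0.005 0.0006 0" --pt "9.5 1.54 0 0.001 -0.0059 0.0006 0" --pt "10.4 1.68 0 0.001 -0.0065 0.0006 0" --pt "10.4 1.68 0 0.001 -0.0065 0.0006 0" --pt "10.4 1.68 0 0.001 -0.0065 0.003 0" --pt "10.4 1.68 0 0.001 -0.0065 0.006 0" --pt "10.4 1.68 0 0.001 -0.0065 0.009 0" --pt "10.4 1.68 0 0.001 -0.0065 0.012 0" --pt "10.4 1.68 0 0.001 -0.0065 0.012 0"

```text
clock: 7.32
tool_pos: [521.6, 44.1, 58.4]
orientation: [0.001, 0.997, 0.08, 0.0]
ft_force: [0.7, 0.1, -2.1]
opening: 23.7
```

Emit:
send_rows --pt "0 0 0 0 0 0.003 0" --pt "0 0 0 0 0 0.008 0" --pt "0 0 0 0 0 0.014 0" --pt "0 0 0 0 0 0.02 0" --pt "0 0 0 0 0 0.026 0" --pt "0 0 0 0 0 0.032 0" --pt "0 0 0 0 0 0.038 0" --pt "0 0 0 0 0 0.043 0" --pt "0 0 0 0 0 0.046 0" --pt "0 0 0 0 0 0.048 0" --pt "0 0 0 0 0 0.048 0" --pt "0 0 0 0 0 0.048 0"

```text
clock: 8.32
tool_pos: [521.2, 44.8, 105.8]
orientation: [0.0, 0.997, 0.08, 0.0]
ft_force: [-0.1, 0.8, -1.9]
opening: 23.6
```

Emit:
send_rows --pt "0 0 0 0 0 0 0" --pt "0 0 0 0 0 0 0" --pt "0 0 0 0 0 0 0" --pt "0 0 0 0 0 0 0" --pt "0 0 0 0 0 0 0" --pt "0 0 0 0 0 0 0"

```text
clock: 8.82
tool_pos: [521.2, 44.8, 105.8]
orientation: [0.0, 0.997, 0.08, 0.0]
ft_force: [0.3, 0.2, -1.8]
opening: 23.7
```

```bash
python3 look.py e scene wrist; python3 shoe.py; python3 -c "
import cv2,numpy as np;a=cv2.imread('pics/e_scene.png')[170:310,220:400];b=cv2.imread('pics/e_wrist.png')
cv2.imwrite('pics/e.png',np.hstack([cv2.resize(a,(400,311)),cv2.resize(b,(400,311))]))"
```

```text
{'clock': 8.817, 'tool_pos': [521.234, 44.759, 105.81], 'orientation': [0.0, 0.997, 0.08, 0.0], 'ft_force': [0.276, 0.195, -1.77], 'torque': [-0.028, 0.024, 0.051], 'opening': 23.716}
scene blue rim 241 z [34.7 39.2 42.4] rect [523.7  46.5] [74.2 84.6] 8.8
scene rim all 494 z [34.7 38.7 42.2] rect [523.7  46.5] [74.2 84.6] 8.8
scene top 10779 z [147.6 479.8 582.8] rect [529.2  44.6] [119.6  93.2] 82.1
wrist blue rim 2413 z [35.7 41.  42.4] rect [522.3  47. ] [72.  83.8] 9.1
wrist rim all 5871 z [36.3 40.3 42.7] rect [522.3  47. ] [72.  83.8] 9.1
wrist top 78070 z [132.8 228.  241.9] rect [525.7  46. ] [ 58.6 112.6] 9.3
left 5 52 |y| pct [16.5 34.4] z 40.2
left 10 13 |y| pct [32.9 34.4] z 39.9
left 15 14 |y| pct [14.3 34.5] z 40.3
left 20 39 |y| pct [15.4 36.6] z 40.1
right 5 212 |y| pct [18.9 38. ] z 40.2
right 10 213 |y| pct [17.5 37.9] z 40.0
right 15 141 |y| pct [16.1 36. ] z 40.0
right 20 40 |y| pct [16.  38.1] z 39.9
-36 39.4 [247, 180, 114]; -33 38.8 [213, 180, 217]; -30 39.2 [247, 197, 116]; -27 39.5 [247, 193, 116]; -24 39.2 [228, 183, 170]; -21 38.2 [194, 151, 132]; -18 14.2 [113, 178, 227]; -15 13.8 [108, 179, 246]; -12 13.3 [107, 179, 246]; -9 13.7 [99, 168, 242]; -6 7.1 [108, 183, 246]; -3 7.3 [110, 183, 246]; 0 7.3 [108, 183, 246]; 3 7.9 [77, 122, 210]; 6 13.7 [112, 188, 244]; 9 13.5 [112, 186, 244]; 12 13.6 [80, 124, 192]; 15 25.9 [83, 126, 121]; 18 39.2 [247, 209, 122]; 21 39.0 [247, 207, 120]; 24 39.3 [247, 209, 121]; 27 39.3 [247, 212, 122]; 30 38.6 [247, 207, 126]; 33 40.2 [242, 189, 123];
```

View pics/e.png

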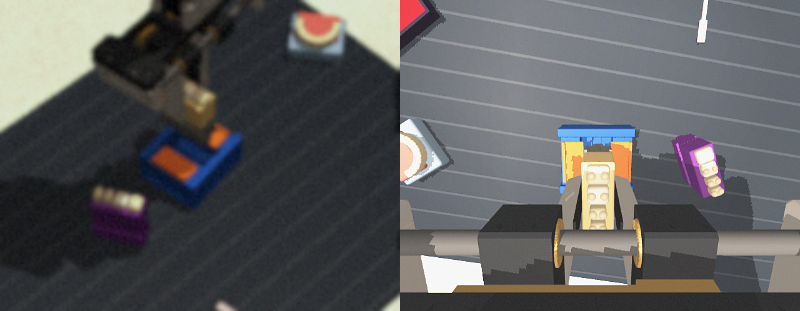

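The cast hangs upright above the empty pocket, with its load (-1.8 N) close to its weight. The lips are at about 14.3 (left) and 16 (right), so both shoes are well back. Handing in.

```bash
python3 -c "
from workcell import job;print(job.sign_off())"
```

```text
the job is handed in; nothing more can be done
None
```

The cast is out of the tray, and I handed the job in at about 9 s with the gripper still holding it upright above the tray. No verdict was reported.

I gripped the stone at 38 N, rocked it about the keel by about 0.18 rad towards -y and then +y, stood it upright and lifted it about 59 mm.

Last checks:
- **Grip and load:** the opening was 23.7 mm. The wrist load was -1.8 N, about the cast's weight, and it was steady over the last half second.
- **Position:** the cast's underside is about 25 mm above the rim, worked out from the lift rather than measured directly. The gripper is about 2–3 mm from the tray's centre.
- **Shoes:** measured at the lips, the left is pushed back about 4.5 mm and the right about 6 mm. The tray stayed in place.
- **Other things:** no contact forces suggested a bump. I saw nothing shifted in the views I took, but I did not re-measure each bystander.

The only disagreement was in the tray's position, by 2–3 mm between cameras. I used the wrist camera's close-up fit.

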